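Fit the centrifuge rotor at the field animal clinic

ROBOT

A 6-joint arm with a two-finger parallel gripper is mounted at the origin on the work surface. World frame = base frame: x ahead of the robot, y to its left, z up, the work surface at z = 0. Lengths are in m, angles in rad, forces in N, time in s.
With the tool pointing down it reaches from about 0.35 to 0.975 m from the base axis. Payload 4.9 kg.
Tool frame: the origin (TCP) lies on the centre line of the jaws, within the pads' length; the fingertips stand manip.tcp_to_tips ahead of it and the grasp point (between the pads) is the TCP (manip.tcp_to_tips is the distance from the TCP to the fingertips, in m); y points along the fingers, z is the direction in which the jaws open and shut, and the axes are right-handed (so a half turn about y gives the same grasp; the last joint's range is limited). The gripper opens to 85 mm and grips with 20 to 120 N. Pads are 22 mm wide; open, the fingers measure 114 mm over their backs; the gripper's body (76 mm by 85 mm) begins 54 mm behind the grasp point. The pads swing forward as they close: fully open they stand 13 mm farther back than shut.
Start: joints at [-1.226, 0.053, 1.613, -0, 1.476, -0.119], TCP at [0.28, -0.559, 0.25] pointing down, gripper open.
Joint ranges: [-3.01, 3.01], [-1.01, 2.22], [0.06, 2.58], [-1.02, 4.17], [0.09, 2.62], [-3.14, 3.14]. Speed limits (rad/s): [2.57, 2.57, 3.14, 3.14, 3.14, 3.14].

INTERFACE

Orientations are given as a unit quaternion [w, x, y, z].
In Python, from plant import manip gives the robot as it stands.
- The arm moves only by the tool apply_moves, never from a script. Its argument "moves" is a list of rows, each a list of 7 numbers: the gripper's target within -1 to 1 (shut at 1, half-way at 0, fully open at -1), then the shift along the tool's x, y, z in mm, then the turn, a rotation vector about the tool's x, y, z in degrees. A call has 1 to 20 rows; each row shifts and turns the commanded pose from where the row before left it, along the tool's axes as they then stand; what a row does not reach is not made up. A row lasts 1/10 s, in which the tool goes at most 50 mm and 8.59 degrees, less where a joint would pass 70% of its speed; a pose out of reach is approached as far as the arm can. A call with a gripper value outside its range is refused whole. The fingers move at their own pace and stop on an object; the grip force is fixed at half the most. Time passes only in rows, so rows that do not move let the fingers close. It gives the time, the measured TCP pose, the force and the opening at its end, in the units of the state.
- manip.state(): the state, without advancing time (a new reading comes with each control period).
- manip.grab_frame(name): name is "scene" or "top"; returns the picture (420x560x3 uint8, blue, green, red); there is no depth.
- manip.calibration(name): a dict with "mtx" (3x3 intrinsics, pixels), "T" (4x4, takes a point from camera to world coordinates). Camera axes: x right, y down, z forward; pixel columns grow to the right and rows downward; lengths in m; the calibration is good to about 2 mm. A picture is of the moment at which its call begins. calibration takes no time and is no camera call.
- manip.job_done(): hands the job in, once; it reports no verdict.
The state is a dict: "time": time; "joint_pos": joint angles; "joint_vel": joint speeds; "joint_efforts": joint torques, N m; "tool_pos": TCP position; "tool_rot": TCP orientation; "contact_force": force on the tool from outside, world axes, zero at the start; "ft_torque": the same for the moment, N m; "gripper_width": opening from 0.0 (shut) to 1.0 (fully open).
Only numpy, scipy, OpenCV 4.12 (cv2) and the standard library are available. Lean on these libraries where they do the work, as an engineer would, in place of code of your own. Each camera call takes 0.05 s, during which the arm holds its last target. There are 200 camera calls.

TASK

The blood-tube centrifuge's four-arm rotor is still clamped in its transport cradle: slide the cradle's clamp jaw fully open and leave it open, then lift the rotor out by its square knob. Turn the rotor so the cross slot under its hub lines up with the cross-shaped splines on the centrifuge spindle, slide it down over them and push it fully home against the sprung collar. Finish while still holding the rotor by its knob and keeping it pressed fully home, and leave the spray bottle, lid and tray where they are.

Things in the scene. Friction and masses are not known exactly. Their poses are not given: they have to be found in the camera images.
- rotor: loose four-arm aluminium rotor, 0.24 kg; origin: centre of its hub's flat underside, z up. Hub 0 to 22 mm up: four square pads (40 x 40 mm in all) with a cross slot between them, slots 9 mm wide, 22 mm deep, open at the ends, along the rotor's x and y, in line with its arms. Fits the same at every quarter turn
- rotor_center (a point): on the rotor's axis, 37 mm above its underside. Arms lie 22 to 34 mm above the underside, 24 mm wide, along +-x and +-y, 116 mm tip to tip, each with a tube socket hanging to 4 mm above the underside. Square black knob 24 x 24 mm, 34 to 74 mm above the underside, faces square to x and y
- cradle: fixed grey cradle, base 110 x 220 x 12 mm, y = -75 to +145 mm. Origin: on the table under the rotor's axis. The rotor's underside rests on a pad 20 mm above the table, arms along the cradle's x and y: its -y arm between two cheeks 28 mm apart and a back stop (48 mm high, open on top), its +y arm under the jaw's lip
- jaw (a joint): cradle's sliding clamp jaw, m: 0 = shut (starts at 0 to 0.004), 0.045 = fully open; slides along the cradle's +y, away from the rotor. While shut its lip, 62 mm high, overhangs the +y arm's end by about 10 mm. About 3 N of friction; stays where it is left
- jaw_grip (a point): on the jaw's upright black handle, 24 mm (cradle x) by 16 mm (cradle y), 62 to 100 mm above the table; this point is 85 mm above the table, 79 mm from the rotor's axis when shut, and moves with the jaw; axes as the cradle's
- centrifuge: fixed white round centrifuge, no lid on: bowl 196 mm across outside, 176 mm inside, rim 100 mm above the table, bowl floor 40 mm above it; low console on its -x side, 137 mm out and 50 mm high (63 mm with its knob). Origin: on the table under the spindle axis
- seat (a point): on the spindle's shoulder and axis, 60 mm above the table: where the rotor's underside centre is when fully home. Its x and y run along the splines: a steel cross of two upright ribs 32 mm long, 6 mm thick, rising 18 mm above this point (top 3 mm roof-shaped as lead-in). Starts at any angle, turns stiffly (0.06 N m)
- collar (a joint): round black sprung collar, 54 mm across, around the foot of the splines, m: 0 = up (its top 8 mm above the seat point), 0.008 = pressed fully down, level with the seat point (rotor home). The spring pushes up with about 4 N when up and 9 N when fully down, so that the rotor rises by itself if it is let go
- spray: bystander: small white bottle, 48 mm across, 120 mm high; origin at its foot
- lid: bystander: flat white lid lying on the table, 180 mm across, 28 mm high with its knob; origin at its underside
- tray: bystander: open steel tray, 120 x 160 x 30 mm; origin at its underside
Things that resemble listed ones, but are neither listed nor needed, are in the scene too. Several things have the shape of the rotor; the one meant has the colours described above. There is more than one size of the cradle; the one meant has the size given above.

How it is judged:
On the way, in this order (a step that is already met when the one before it is completed fails the run):
1. the jaw is slid open with the rotor still lying in the cradle (value of joint jaw above 0.035 m and height (world z) of rotor below 0.03 m), for 0.2 s.
2. the rotor is lifted clear of the cradle, upright (height (world z) of rotor above 0.06 m and angle between rotor's own z axis and vertical below 0.3 rad and contact force between the fingers and rotor above 1 N), for 0.2 s.
3. the rotor is meshed and pushed home (horizontal distance between rotor and seat below 0.004 m and z of rotor in the frame of seat below 0.002 m and value of joint collar above 0.006 m), for 0.2 s.
At the end, for the whole second after the job is handed in: Rotor on the spindle within 4 mm of centre, upright within 0.06 rad, underside within 2 mm of the seat, collar down over 6 of 8 mm, still, held by the fingers (over 2 N, grasp point within 45 mm of the rotor's centre: not just pushed from on top); jaw open over 35 of 45 mm (all of step 3 and z of rotor in the frame of seat above -0.004 m and angle between rotor's own z axis and vertical below 0.06 rad and contact force between the fingers and rotor above 2 N and linear speed of rotor below 0.02 m/s and value of joint jaw above 0.035 m and distance between the grasp point and rotor_center below 0.045 m); the arm keeps its last pose, push and grip.
It fails at once if a bystander is moved by more than 3 cm (distance of any of spray, lid, tray from where it was at the start of the episode above 0.03 m).
It also fails if it takes over 58 s, if anything falls off the work surface, if the arm or the gripper's body presses on something with over 40 N, if the wrist force passes 120 N, or if a joint passes its speed limit or range.

## Working session

There is one attempt and no reset: what is moved stays moved. The work goes in short steps, Python scripts to look and compute and a tool call to move; the robot and the scene stay as the last step left them, time stands still between calls to the robot, and variables do not carry over. Pictures are saved under pics/ and viewed, about 8 in all and at most 12, crops included, and the job is handed in when it is done.

Besides the shell and the picture viewer there is one more tool, called by a JSON object that holds its "fn" and its "kwargs", one argument or row to a line. apply_moves: Moves the arm, as the interface text tells. Its arguments: {"type":"object","properties":{"moves":{"type":"array","items":{"type":"array","items":{"type":"number"}}}},"required":["moves"]}

```bash
ls; mkdir -p pics
python3 - <<'E'
from plant import manip
import cv2
s=manip.state(); print(s, manip.tcp_to_tips)
for n in("scene","top"):
    cv2.imwrite(f"pics/{n}0.png",manip.grab_frame(n)); c=manip.calibration(n); print(n,c["mtx"].round(1).tolist(),c["T"].round(4).tolist())
E
```

```text
pics
{'time': 0.0, 'joint_pos': array([-1.22597757e+00,  5.33684425e-02,  1.61429964e+00,  2.34092041e-05,
        1.47600722e+00, -1.19029748e-01]), 'joint_vel': array([ 0.00052495,  0.00082968, -0.00146795, -0.00058873,  0.00144914,
       -0.00089193]), 'joint_efforts': array([-3.66947988e-04, -3.93673968e+01, -3.70179319e+01, -1.62128558e-04,
        6.90528075e-03, -7.53243739e-06]), 'tool_pos': array([ 0.27940998, -0.55840931,  0.24905244]), 'tool_rot': array([ 0.16245335, -0.16260288,  0.68890701, -0.68744188]), 'contact_force': array([-0.21249972, -0.44978444,  0.19195697]), 'ft_torque': array([ 0.01318401,  0.02668838, -0.00939311]), 'gripper_width': 0.9994982972746708} 0.019
scene [[386.5, 0.0, 281.8], [0.0, 386.5, 206.0], [0.0, 0.0, 1.0]] [[0.3058, 0.6114, -0.7298, 1.2849], [0.9521, -0.1948, 0.2357, -0.2901], [0.0019, -0.7669, -0.6417, 0.7435], [0.0, 0.0, 0.0, 1.0]]
top [[386.6, 0.0, 285.8], [0.0, 386.6, 209.2], [0.0, 0.0, 1.0]] [[-0.0118, -0.9988, 0.048, 0.4771], [-0.9999, 0.0118, -0.0004, -0.0465], [-0.0002, -0.048, -0.9988, 0.9631], [0.0, 0.0, 0.0, 1.0]]
```

View pics/scene0.png

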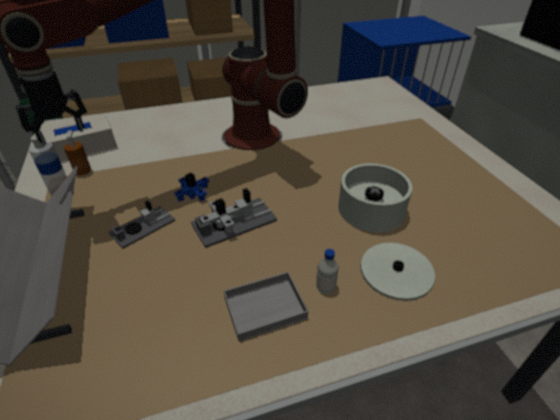

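View pics/top0.png

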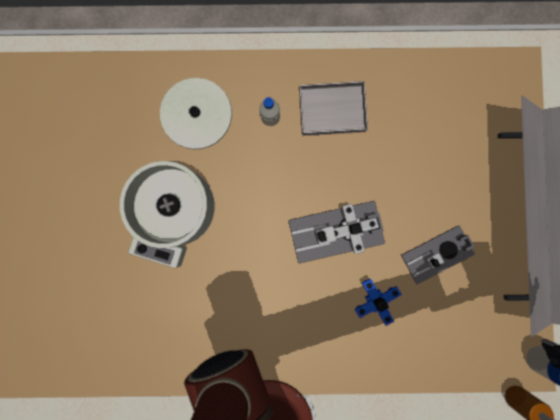

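Candidates in the top view: the aluminium rotor in the large cradle (355,229), a blue rotor-shaped decoy (378,301), and a smaller empty cradle (438,255). I choose the aluminium one in the large cradle. The centrifuge is at (168,205), the lid at (195,112), the spray bottle at (269,110) and the tray at (333,108).

```bash
cat > h.py <<'E'
import numpy as np, cv2
from plant import manip
def ray(n,u,v):
    c=manip.calibration(n); T=np.array(c["T"]); d=T[:3,:3]@np.linalg.inv(c["mtx"])@[u,v,1]; return T[:3,3],d
def px(n,u,v,z):
    o,d=ray(n,u,v); return o+d*(z-o[2])/d[2]
def proj(n,P):
    c=manip.calibration(n); T=np.array(c["T"]); q=c["mtx"]@(T[:3,:3].T@(np.array(P)-T[:3,3])); return q[:2]/q[2]
E
python3 - <<'E'
import cv2,numpy as np
a=cv2.imread('pics/top0.png')
b=cv2.resize(a[190:275,280:395],None,fx=6,fy=6,interpolation=cv2.INTER_CUBIC)
b=cv2.convertScaleAbs(b,alpha=1.3)
cv2.imwrite('pics/cradle.png',b)
b=cv2.resize(a[150:270,110:220],None,fx=5,fy=5,interpolation=cv2.INTER_CUBIC)
c=cv2.convertScaleAbs(cv2.resize(a[185:225,148:188],None,fx=6,fy=6,interpolation=cv2.INTER_CUBIC),alpha=2.5)
o=np.zeros((600,790,3),np.uint8); o[:,:550]=b;o[:240,550:]=c
cv2.imwrite('pics/cent.png',o)
E
```

```text
(no output)
```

View pics/cradle.png

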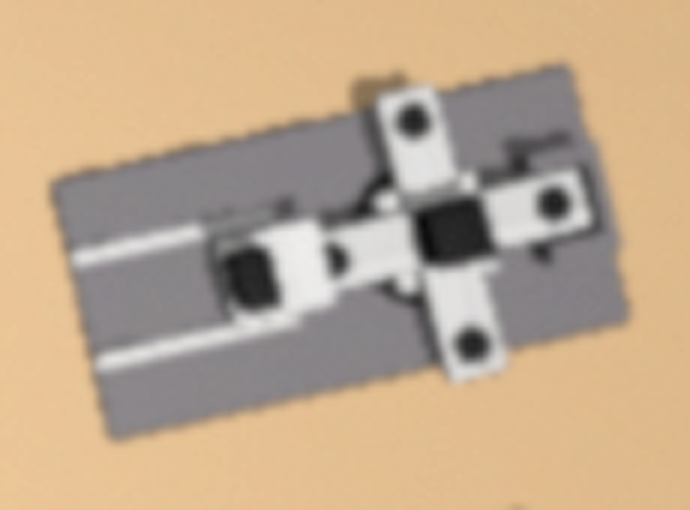

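View pics/cent.png

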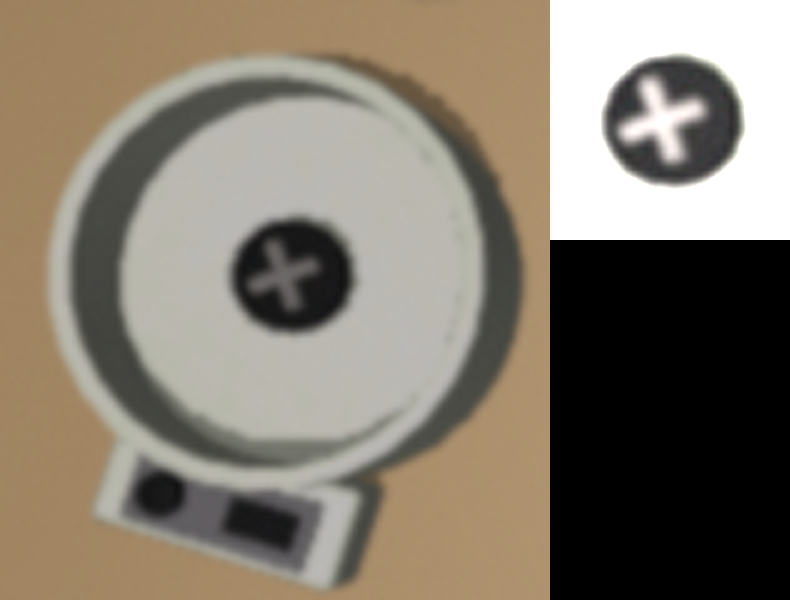

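Run:
```python
from h import *
a=cv2.imread('pics/top0.png')
f=lambda u,v,z:px('top',280+u/6-.4,190+v/6-.4,z)[:2]
C=[f(*p,.012) for p in((55,185),(570,65),(630,320),(110,440))]
print('corners',np.round(C,4),[np.linalg.norm(C[i]-C[i-1]).round(4) for i in range(4)])
y=(C[0]-C[1]+C[3]-C[2]);y/=np.linalg.norm(y); x=np.array([y[1],-y[0]])
# base centre is at y=+35mm
print('yaw y-axis deg',np.degrees(np.arctan2(y[1],y[0])),'origin',np.mean(C,0)-.035*y)
S=[f(*p,.054) for p in((413,120),(472,345),(555,203))]
print('sockets',np.round(S,4),'mid',(S[0]+S[1])/2, 'xdir+90',np.degrees(np.arctan2(*(S[0]-S[1])[::-1]))+90)
# jaw handle top ctr
H=f(257,280,.1);o=(S[0]+S[1])/2;print('handle',H,'dist',np.linalg.norm(H-o),np.degrees(np.arctan2(*(H-o)[::-1])))
# cross
g=cv2.cvtColor(a,cv2.COLOR_BGR2GRAY)
B=(cv2.resize(g[150:270,110:220],None,fx=8,fy=8,interpolation=cv2.INTER_CUBIC))
m=np.zeros_like(B);cv2.circle(m,(int(292*1.6),int(275*1.6)),int(48*1.6),255,-1)
cr=((B>75)&(m>0)).astype(np.uint8)
n,l,st,ce=cv2.connectedComponentsWithStats(cr);i=1+np.argmax(st[1:,4]);print(st[i],ce[i],n)
ys,xs=np.nonzero(l==i)
P=np.array([px('top',110+u/8-.44,150+v/8-.44,.078)[:2] for u,v in zip(xs,ys)])
c=P.mean(0);d=P-c;th=np.arctan2(d[:,1],d[:,0]);r=np.hypot(*d.T)
w=r**4
print('cross c',c,'max r',r.max(),'ang mod90',np.degrees(np.angle((w*np.exp(4j*th)).sum())/4), 'minrect',cv2.minAreaRect((P*1e5).astype(np.float32)))
dk=((B<70)&(m>0)|(cr>0)).astype(np.uint8)
cn=max(cv2.findContours(((B<100)&(cv2.circle(np.zeros_like(B),(467,440),110,255,-1)>0)).astype(np.uint8),0,2)[0],key=cv2.contourArea)
e=cv2.fitEllipse(cn);print('collar',px('top',110+e[0][0]/8-.44,150+e[0][1]/8-.44,.068)[:2],e)
# rim outer: white
hsv=cv2.cvtColor(a,cv2.COLOR_BGR2HSV)
for nm,(u,v) in dict(spray=(269,110),lid=(195,112)).items(): print(nm,px('top',u,v,.03 if nm=='lid' else .06)[:2])
```

```text
corners [[ 0.4952 -0.0539]
 [ 0.542  -0.2661]
 [ 0.4372 -0.2882]
 [ 0.3909 -0.075 ]] [np.float64(0.1063), np.float64(0.2173), np.float64(0.1071), np.float64(0.2182)]
yaw y-axis deg 102.34102421535006 origin [ 0.47379444 -0.20499825]
sockets [[ 0.5182 -0.1943]
 [ 0.43   -0.2156]
 [ 0.485  -0.2493]] mid [ 0.47408149 -0.20496508] xdir+90 103.5837955041525
handle [ 0.45733916 -0.1277515 ] dist 0.07900786289616381 102.23413264218371
[ 400  388  106  104 4217] [452.03391036 440.06331515] 2Traceback (most recent call last):
  File "<stdin>", line 20, in <module>
  File "h.py", line 6, in px
    o,d=ray(n,u,v); return o+d*(z-o[2])/d[2]
        ~~~^^^^^^^
  File "h.py", line 4, in ray
    c=manip.calibration(n); T=np.array(c["T"]); d=T[:3,:3]@np.linalg.inv(c["mtx"])@[u,v,1]; return T[:3,3],d
ValueError: time passes only in moves, steps and waits
```

```bash
python3 - <<'E'
s=open('h.py').read()
s=s.replace("def ray","from functools import cache\n@cache\ndef cal(n): return manip.calibration(n)\ndef ray",1).replace("c=manip.calibration(n);","c=cal(n);")
open('h.py','w').write(s)
E
python3 - <<'E'
from h import *
from scipy.spatial.transform import Rotation as R
a=cv2.imread('pics/top0.png')
g=cv2.cvtColor(a,cv2.COLOR_BGR2GRAY)
B=(cv2.resize(g[150:270,110:220],None,fx=8,fy=8,interpolation=cv2.INTER_CUBIC))
m=np.zeros_like(B);cv2.circle(m,(int(292*1.6),int(275*1.6)),int(48*1.6),255,-1)
for t in (75,90,105):
    cr=((B>t)&(m>0)).astype(np.uint8)
    n,l,st,ce=cv2.connectedComponentsWithStats(cr);i=1+np.argmax(st[1:,4])
    ys,xs=np.nonzero(l==i)
    P=np.array([px('top',110+u/8-.44,150+v/8-.44,.077)[:2] for u,v in zip(xs,ys)])
    c=P.mean(0);d=P-c;th=np.arctan2(d[:,1],d[:,0]);r=np.hypot(*d.T)
    print('cross c',c,'max r',r.max(),'ang mod90',np.degrees(np.angle((r**4*np.exp(4j*th)).sum())/4))
cn=max(cv2.findContours(((B<100)&(cv2.circle(np.zeros_like(B),(467,440),110,255,-1)>0)).astype(np.uint8),0,2)[0],key=cv2.contourArea)
e=cv2.fitEllipse(cn);print('collar',px('top',110+e[0][0]/8-.44,150+e[0][1]/8-.44,.068)[:2],np.array(e[1])/8)
s=manip.state();q=s['tool_rot'];print(R.from_quat(np.roll(q,-1)).as_matrix().round(3))
E
```

```text
cross c [0.53366456 0.22790429] max r 0.01596895517181792 ang mod90 18.979953429057936
cross c [0.53369858 0.22800192] max r 0.01436088999098027 ang mod90 19.05874113550724
cross c [0.53366816 0.22686171] max r 0.0011631274059620248 ang mod90 20.034518737809844
collar [0.53406082 0.22595425] [22.51350594 24.1089325 ]
[[-0.894 -0.001  0.447]
 [-0.447  0.002 -0.894]
 [-0.    -1.    -0.002]]
```

{"fn": "apply_moves", "kwargs": {
  "moves": [
    [-1,-35.1,0,-30.5,0,0,0],
    [-1,-35.1,0,-30.5,0,0,0],
    [-1,-35.1,0,-30.5,0,0,0],
    [-1,-35.1,0,-30.5,0,0,0],
    [-1,-35.1,0,-30.5,0,0,0],
    [-1,-35.1,0,-30.5,0,0,0],
    [-1,-35.1,0,-30.5,0,0,0],
    [-1,-35.1,0,-30.5,0,0,0],
    [-1,-35.1,0,-30.5,0,0,0],
    [-1,-35.1,0,-30.5,0,0,0],
    [-1,0,10,0,0,-8.42,0],
    [-1,0,10,0,0,-8.42,0],
    [-1,0,10,0,0,-8.42,0],
    [-1,0,10,0,0,-8.42,0],
    [-1,0,10,0,0,-8.42,0],
    [-1,0,10,0,0,-8.42,0],
    [-1,0,10,0,0,-8.42,0],
    [-1,0,10,0,0,-8.42,0],
    [-1,0,10,0,0,-8.42,0],
    [-1,0,0,0,0,0,0]
  ]
}}

```text
time: 2.1
tool_pos: [0.4558, -0.1286, 0.1582]
tool_rot: [-0.55, 0.551, -0.445, 0.442]
contact_force: [0.9, -0.2, -0.3]
gripper_width: 0.997
```

```bash
cat >> h.py <<'E'
from scipy.spatial.transform import Rotation as R
def rel(x,y,z,yawz):
    "shift in tool axes (mm) to world xyz after... before turning, and tool-y turn to bring tool z to heading yawz"
    s=manip.state();M=R.from_quat(np.roll(s['tool_rot'],-1)).as_matrix()
    zh=np.degrees(np.arctan2(M[1,2],M[0,2])); t=(zh-yawz+90)%180-90
    print('t',s['time'],'pos',s['tool_pos'].round(4),'zhead',zh.round(2),'tilt',M[2].round(4),'F',s['contact_force'].round(1),'w',round(s['gripper_width'],3),'j6',s['joint_pos'][5].round(2))
    print('shift',((M.T@(np.array([x,y,z])-s['tool_pos']))*1e3).round(1),'turn y',t.round(2))
E
python3 -c "
from h import *
rel(.457,-.128,.085,12.4)"
```

```text
t 2.1 pos [ 0.4558 -0.1286  0.1582] zhead 12.34 tilt [-0.0025 -1.     -0.0033] F [ 0.9 -0.2 -0.3] w 0.997 j6 -0.65
shift [-0.1 73.2  1.6] turn y -0.06
```

{"fn": "apply_moves", "kwargs": {
  "moves": [
    [-1,0,25,1.6,0,0,0],
    [-1,0,25,0,0,0,0],
    [-1,0,23,0,0,0,0],
    [1,0,0,0,0,0,0],
    [1,0,0,0,0,0,0],
    [1,0,0,0,0,0,0],
    [1,0,0,0,0,0,0],
    [1,0,0,0,0,0,0],
    [1,0,0,0,0,0,0],
    [1,0,0,0,0,0,0],
    [1,0,0,0,0,0,0]
  ]
}}

```text
time: 3.2
tool_pos: [0.4564, -0.13, 0.0893]
tool_rot: [-0.549, 0.553, -0.445, 0.442]
contact_force: [-16.6, -2.7, 14.4]
gripper_width: 0.267
```

{"fn": "apply_moves", "kwargs": {
  "moves": [
    [1,0,-4,-1,0,0,0],
    [1,-8,0,0,0,0,0],
    [1,-12,0,0,0,0,0],
    [1,-12,0,0,0,0,0],
    [1,-11,0,0,0,0,0],
    [1,0,0,0,0,0,0],
    [1,0,0,0,0,0,0]
  ]
}}

```text
time: 3.9
tool_pos: [0.4467, -0.0861, 0.0895]
tool_rot: [-0.55, 0.552, -0.444, 0.442]
contact_force: [1.0, -6.0, -20.5]
gripper_width: 0.272
```

Run:
```python
from h import *
rel(.457,-.128,.085,12.4)
for n in('top','scene'): cv2.imwrite(f'pics/{n}1.png',manip.grab_frame(n))
```

```text
t 3.9 pos [ 0.4467 -0.0861  0.0895] zhead 12.41 tilt [-2.0e-04 -1.0e+00 -3.5e-03] F [  1.   -6.  -20.5] w 0.272 j6 -0.57
shift [43.1  4.5  1.1] turn y 0.01
```

{"fn": "apply_moves", "kwargs": {
  "moves": [
    [1,-2,2,0,0,0,0],
    [1,0,0,0,0,0,0],
    [-1,0,0,0,0,0,0],
    [-1,0,0,0,0,0,0],
    [-1,0,0,0,0,0,0],
    [-1,0,0,0,0,0,0],
    [-1,0,-30,0,0,0,0],
    [-1,0,-40,0,0,0,0],
    [-1,40,0,0,0,0,0],
    [-1,0,0,0,0,0,0]
  ]
}}

```text
time: 5.0
tool_pos: [0.4588, -0.127, 0.1626]
tool_rot: [0.551, -0.55, 0.442, -0.446]
contact_force: [-0.5, 0.6, -1.0]
gripper_width: 0.997
```

Run:
```python
from h import *
rel(.474,-.205,.160,12.4)
for n in('top','scene'): cv2.imwrite(f'pics/{n}2.png',manip.grab_frame(n))
a=cv2.imread('pics/top2.png')[180:285,270:400];b=cv2.imread('pics/scene2.png')[160:260,180:300]
o=np.zeros((420,790,3),np.uint8)
a=cv2.resize(a,(390,315));b=cv2.resize(b,(400,333));o[:315,:390]=a;o[:333,390:]=b;cv2.imwrite('pics/c2.png',o)
```

```text
t 5.0 pos [ 0.4588 -0.127   0.1626] zhead 12.22 tilt [ 0.0045 -1.      0.0049] F [-0.5  0.6 -1. ] w 0.997 j6 -0.64
shift [79.5  2.9 -1.7] turn y -0.18
```

View pics/c2.png

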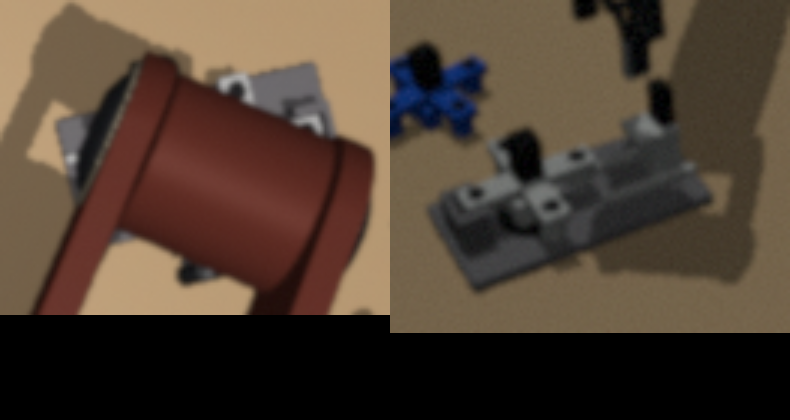

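The jaw handle has moved clear of the rotor, and the rotor is still in its cradle. Next I grip the knob.

{"fn": "apply_moves", "kwargs": {
  "moves": [
    [-1,40,0,-1,0,0,0],
    [-1,39.5,0,-0.7,0,0,0],
    [-1,0,0,0,0,0,0],
    [-1,0,40,0,0,0,0],
    [-1,0,38,0,0,0,0],
    [-1,0,0,0,0,0,0],
    [1,0,0,0,0,0,0],
    [1,0,0,0,0,0,0],
    [1,0,0,0,0,0,0],
    [1,0,0,0,0,0,0],
    [1,0,0,0,0,0,0],
    [1,0,0,0,0,0,0],
    [1,0,0,0,0,0,0],
    [1,0,0,0,0,0,0]
  ]
}}

```text
time: 6.5
tool_pos: [0.4729, -0.2027, 0.0832]
tool_rot: [0.551, -0.551, 0.442, -0.444]
contact_force: [-1.8, 0.7, 7.1]
gripper_width: 0.269
```

Run:
```python
from h import *
rel(.474,-.205,.084,12.4)
print(proj('scene',[.457-.045*.215,-.128+.044,.1]), 'jaw handle expected; seen 261,186')
```

```text
t 6.5 pos [ 0.4729 -0.2027  0.0832] zhead 12.35 tilt [ 0.0015 -1.      0.002 ] F [-1.8  0.7  7.1] w 0.269 j6 -0.77
shift [ 2.5 -0.8  0.6] turn y -0.05
[259.73963622 184.7973193 ] jaw handle expected; seen 261,186
```

{"fn": "apply_moves", "kwargs": {
  "moves": [
    [1,0,-8,0,0,0,0],
    [1,0,-15,0,0,0,0],
    [1,0,-25,0,0,0,0],
    [1,0,-30,0,0,0,0],
    [1,0,-30,0,0,0,0],
    [1,0,-30,0,0,0,0],
    [1,0,0,0,0,0,0],
    [1,0,0,0,0,0,0],
    [1,0,0,0,0,0,0]
  ]
}}

```text
time: 7.4
tool_pos: [0.471, -0.2016, 0.2174]
tool_rot: [-0.551, 0.551, -0.444, 0.442]
contact_force: [0.1, -1.0, -3.1]
gripper_width: 0.272
```

Run:
```python
from h import *
rel(.534,.228,.22,19)
```

```text
t 7.4 pos [ 0.471  -0.2016  0.2174] zhead 12.35 tilt [-0.0022 -1.     -0.0023] F [ 0.1 -1.  -3.1] w 0.272 j6 -0.77
shift [-406.2   -2.1  153.5] turn y -6.65
```

{"fn": "apply_moves", "kwargs": {
  "moves": [
    [1,-20,0,7.5,0,0,0],
    [1,-36,0,14,0,0,0],
    [1,-40,0,15,0,0,0],
    [1,-40,0,15,0,0,0],
    [1,-40,0,15,0,0,0],
    [1,-40,0,15,0,0,0],
    [1,-40,0,15,0,0,0],
    [1,-40,0,15,0,0,0],
    [1,-40,0,15,0,0,0],
    [1,-40,0,15,0,0,0],
    [1,-20,0,8,0,0,0],
    [1,-10,0,4,0,0,0],
    [1,0,0,0,0,-3.3,0],
    [1,0,0,0,0,-3.3,0],
    [1,0,0,0,0,0,0],
    [1,0,0,0,0,0,0]
  ]
}}

```text
time: 9.0
tool_pos: [0.5346, 0.2265, 0.2182]
tool_rot: [-0.575, 0.576, -0.412, 0.411]
contact_force: [-0.1, -0.8, -1.7]
gripper_width: 0.272
```

Run:
```python
from h import *
rel(.534,.228,.22,19)
A=manip.grab_frame('top');B=manip.grab_frame('scene');cv2.imwrite('pics/top3.png',A);cv2.imwrite('pics/scene3.png',B)
p=proj('scene',[.534,.228,.15]).astype(int);print(p)
b=B[p[1]-60:p[1]+60,p[0]-60:p[0]+60];q=proj('top',[.534,.228,.19]).astype(int);print(q)
a=A[q[1]-60:q[1]+60,q[0]-60:q[0]+60]
cv2.imwrite('pics/c3.png',cv2.convertScaleAbs(np.hstack([cv2.resize(a,(395,395)),cv2.resize(b,(395,395))]),alpha=1.4))
```

```text
t 9.0 pos [0.5346 0.2265 0.2182] zhead 18.84 tilt [ 1.e-04 -1.e+00 -2.e-03] F [-0.1 -0.8 -1.7] w 0.272 j6 -0.06
shift [-1.6 -1.8 -0.1] turn y -0.16
[378 167]
[148 201]
```

View pics/c3.png

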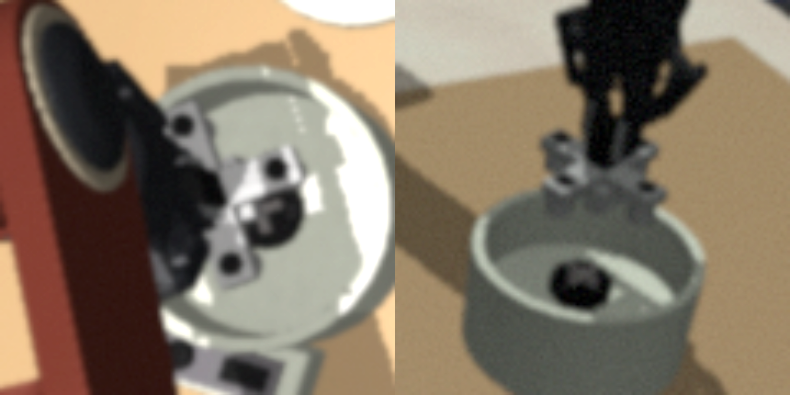

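Run:
```python
from h import *
A=cv2.imread('pics/top3.png',0)
def ref(I,u,v,r=4,k=8):
    u0,v0=int(round(u-r-1)),int(round(v-r-1));w=2*r+3
    B=cv2.resize(I[v0:v0+w,u0:u0+w],None,fx=k,fy=k,interpolation=cv2.INTER_CUBIC)
    _,t=cv2.threshold(B,0,1,cv2.THRESH_BINARY_INV+cv2.THRESH_OTSU)
    n,l,st,ce=cv2.connectedComponentsWithStats(t);c=[(u-u0+.5)*k,(v-v0+.5)*k]
    i=1+np.argmin([np.hypot(*(e-c)) for e in ce[1:]])
    return ce[i][0]/k+u0-.44,ce[i][1]/k+v0-.44,st[i][4]/k/k
z=.189;P=[]
for c in((185,125),(277,168),(231,262)):
    u,v=88+c[0]/3.292-.35,141+c[1]/3.292-.35
    r=ref(A,u,v,3); print((round(u,1),round(v,1)),np.round(r,2)); P.append((px('top',u,v,z)[:2],px('top',*r[:2],z)[:2]))
P=np.array(P)
for k in(0,1):
    a,b,c=P[:,k];d=a-c
    print('axis mid',(a+c)/2,'span',np.linalg.norm(d),'ang',np.degrees(np.arctan2(d[1],d[0])),'third: dist',np.linalg.norm(b-(a+c)/2),'ang',np.degrees(np.arctan2(*(b-(a+c)/2)[::-1])))
# spline cross in scene0 picture (no arm) - bright cross in dark collar
S=cv2.imread('pics/scene0.png',0);p=proj('scene',[.534,.228,.077]);print('pred cross scene',p)
u0,v0=int(p[0])-16,int(p[1])-14
B=cv2.resize(S[v0:v0+28,u0:u0+32],None,fx=8,fy=8,interpolation=cv2.INTER_CUBIC)
T=cv2.imread('pics/top0.png',0)[190:222,152:184]
cv2.imwrite('pics/cs.png',cv2.convertScaleAbs(np.hstack([cv2.resize(B,None,fx=1.5,fy=1.5),cv2.resize(T,(336,336),interpolation=cv2.INTER_CUBIC)]),alpha=2.2));print(u0,v0)
```

```text
(143.8, 178.6) [142.83 178.75  35.75]
(171.8, 191.7) [171.14 191.93  39.48]
(157.8, 220.2) [157.61 220.67  33.67]
axis mid [0.53731799 0.22386337] span 0.08875888904810764 ang 18.702396423693106 third: dist 0.04466243745951467 ang -70.3820828890452
axis mid [0.53676542 0.22509959] span 0.08987238946913555 ang 19.558343187591152 third: dist 0.04461429834589075 ang -70.2717393237647
pred cross scene [374.14593498 188.74651147]
358 174
```

View pics/cs.png

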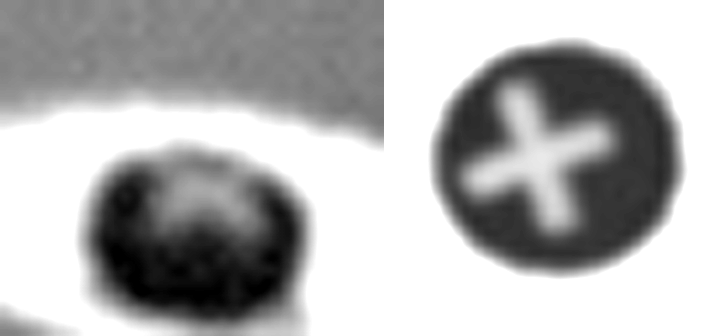

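{"fn": "apply_moves", "kwargs": {
  "moves": [
    [1,-4.3,0,-1.6,0,0,0],
    [1,0,20,0,0,0,0],
    [1,0,25,0,0,0,0],
    [1,0,20,0,0,0,0],
    [1,0,3,0,0,0,0],
    [1,0,0,0,0,0,0],
    [1,0,0,0,0,0,0],
    [1,0,0,0,0,0,0]
  ]
}}

```text
time: 9.9
tool_pos: [0.5331, 0.2311, 0.1532]
tool_rot: [0.576, -0.575, 0.41, -0.412]
contact_force: [0.2, -0.3, -2.7]
gripper_width: 0.276
```

Run:
```python
from h import *
rel(.534,.228,.22,19)
A=manip.grab_frame('top');B=manip.grab_frame('scene');cv2.imwrite('pics/top4.png',A);cv2.imwrite('pics/scene4.png',B)
p=proj('scene',[.534,.228,.10]).astype(int);q=proj('top',[.534,.228,.12]).astype(int);print(p,q)
b=B[p[1]-40:p[1]+40,p[0]-40:p[0]+40];a=A[q[1]-40:q[1]+40,q[0]-40:q[0]+40]
cv2.imwrite('pics/c4.png',cv2.convertScaleAbs(np.hstack([cv2.resize(a,(395,395),interpolation=cv2.INTER_CUBIC),cv2.resize(b,(395,395),interpolation=cv2.INTER_CUBIC)]),alpha=1.5))
```

```text
t 9.9 pos [0.5331 0.2311 0.1532] zhead 18.95 tilt [ 1.e-04 -1.e+00  3.e-03] F [ 0.2 -0.3 -2.7] w 0.276 j6 -0.05
shift [  3.3 -66.8   0. ] turn y -0.05
[375 182] [159 203]
```

View pics/c4.png

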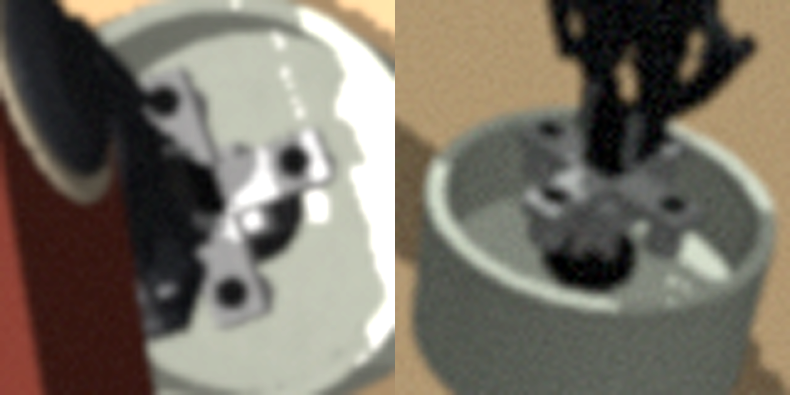

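Run:
```python
from h import *
z=.124
a,b,c=[px('top',119+u/4.9375-.4,163+v/4.9375-.4,z)[:2] for u,v in((165,100),(293,160),(232,292))]
d=a-c;m=(a+c)/2
print('mid',m,np.linalg.norm(d),np.degrees(np.arctan2(d[1],d[0])),'third',np.linalg.norm(b-m),np.degrees(np.arctan2(*(b-m)[::-1])), 'axis from third',b-.045*(b-m)/np.linalg.norm(b-m))
e=np.array([.5337,.2280])-m;t=np.radians(18.95)
print('tool shift x',e@[np.sin(t),-np.cos(t)]*1e3,'z',e@[np.cos(t),np.sin(t)]*1e3)
```

```text
mid [0.53590198 0.22919588] 0.09018680333795259 19.326891531280552 third 0.04436253565922056 -69.81029583151545 axis from third [0.53568197 0.22979417]
tool shift x 0.4159865399140329 z -2.470985829330065
```

{"fn": "apply_moves", "kwargs": {
  "moves": [
    [1,0.3,3,-1.5,0,0,0],
    [1,0,3,0,0,0,0],
    [1,0,3,0,0,0,0],
    [1,0,3,0,0,0,0],
    [1,0,3,0,0,0,0],
    [1,0,0,0,0,0,0],
    [1,0,0,0,0,0,0]
  ]
}}

```text
time: 10.7
tool_pos: [0.5307, 0.23, 0.1362]
tool_rot: [-0.575, 0.576, -0.411, 0.411]
contact_force: [-0.0, -0.7, -2.3]
gripper_width: 0.275
```

{"fn": "apply_moves", "kwargs": {
  "moves": [
    [1,0,2,0,0,0,0],
    [1,0,2,0,0,0,0],
    [1,0,2,0,0,0,0],
    [1,0,2,0,0,0,0],
    [1,0,2,0,0,0,0],
    [1,0,0,0,0,0,0],
    [1,0,0,0,0,0,0]
  ]
}}

```text
time: 11.4
tool_pos: [0.5309, 0.2301, 0.1268]
tool_rot: [0.576, -0.575, 0.411, -0.411]
contact_force: [-3.5, -0.5, 4.3]
gripper_width: 0.275
```

{"fn": "apply_moves", "kwargs": {
  "moves": [
    [1,0,2,-0.5,0,0,0],
    [1,0,2,0,0,0,0],
    [1,0,1,0,0,0,0],
    [1,0,1,0,0,0,0],
    [1,0,0,0,0,0,0],
    [1,0,0,0,0,0,0]
  ]
}}

```text
time: 12.0
tool_pos: [0.531, 0.2302, 0.1231]
tool_rot: [0.576, -0.575, 0.411, -0.411]
contact_force: [-8.4, -2.1, 14.8]
gripper_width: 0.272
```

{"fn": "apply_moves", "kwargs": {
  "moves": [
    [1,0,0,-0.8,0,0,0],
    [1,0,1,0,0,0,0],
    [1,0,0,0,0,0,0],
    [1,0,0,0,0,0,0]
  ]
}}

```text
time: 12.4
tool_pos: [0.5308, 0.2301, 0.1231]
tool_rot: [0.576, -0.575, 0.41, -0.411]
contact_force: [-7.7, -2.0, 18.0]
gripper_width: 0.273
```

Run:
```python
from h import *
rel(.5337,.228,.123,19)
A=manip.grab_frame('top');B=manip.grab_frame('scene');cv2.imwrite('pics/top5.png',A);cv2.imwrite('pics/scene5.png',B)
p=proj('scene',[.534,.228,.08]).astype(int);q=proj('top',[.534,.228,.1]).astype(int);print(p,q)
b=B[p[1]-40:p[1]+40,p[0]-40:p[0]+40];a=A[q[1]-40:q[1]+40,q[0]-40:q[0]+40]
cv2.imwrite('pics/c5.png',cv2.convertScaleAbs(np.hstack([cv2.resize(a,(395,395),interpolation=cv2.INTER_CUBIC),cv2.resize(b,(395,395),interpolation=cv2.INTER_CUBIC)]),alpha=1.7))
```

```text
t 12.4 pos [0.5308 0.2301 0.1231] zhead 18.97 tilt [ 1.0e-04 -1.0e+00  2.9e-03] F [-7.7 -2.  18. ] w 0.273 j6 -0.05
shift [3.  0.1 2. ] turn y -0.03
[374 187] [162 203]
```

View pics/c5.png

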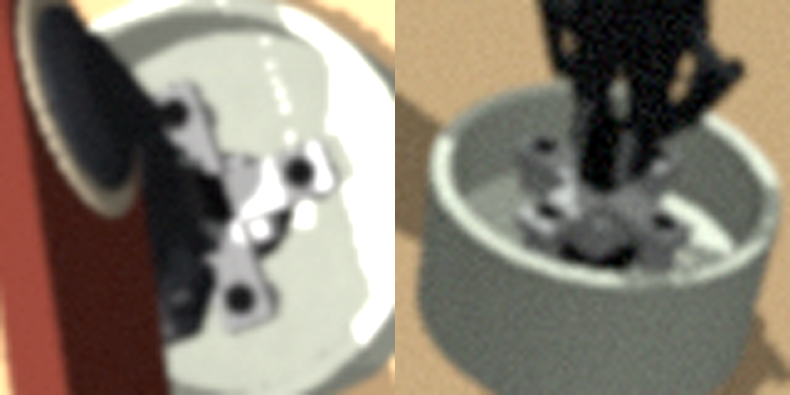

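Run:
```python
from h import *
T=lambda u,v:(122+u/4.9375-.4,163+v/4.9375-.4); S=lambda u,v:(334+(u-395)/4.9375-.4,147+v/4.9375-.4)
for t,s in(((175,110),(663,225)),((300,170),(545,213)),((240,298),(545,145))):
    o,d=ray('top',*T(*t));p,e=ray('scene',*S(*s))
    k=np.linalg.lstsq(np.c_[d,-e],p-o,rcond=None)[0];X,Y=o+k[0]*d,p+k[1]*e
    print(((X+Y)/2).round(4),'gap',np.linalg.norm(X-Y).round(4),'plane .094:',px('top',*T(*t),.094)[:2].round(4))
a,c=px('top',*T(175,110),.094),px('top',*T(240,298),.094);print('mid',(a+c)/2)
print(proj('top',[.457-.045*.215,-.128+.044,.1]))
for p in((.4443,-.0819),(.4486,-.1015)):print('jaw exp scene',proj('scene',[*p,.1]))
g=cv2.imread('pics/top5.png');cv2.imwrite('pics/j5.png',cv2.resize(g[185:280,275:395],None,fx=5,fy=5,interpolation=cv2.INTER_CUBIC))
```

```text
[0.5775 0.2436 0.0932] gap 0.0004 plane .094: [0.5774 0.2431]
[0.5491 0.1857 0.0944] gap 0.0002 plane .094: [0.5492 0.186 ]
[0.4914 0.2138 0.0953] gap 0.002 plane .094: [0.4911 0.2132]
mid [0.53421426 0.22817328 0.094     ]
[302.85677411 241.00671799]
jaw exp scene [260.18112235 184.03874505]
jaw exp scene [253.74489102 186.2136193 ]
```

View pics/j5.png

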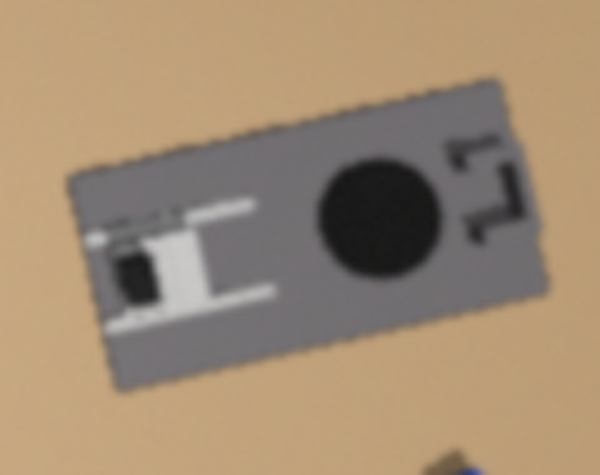

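```bash
python3 -c "
from plant import manip
s=manip.state();print(s['time'],s['contact_force'],s['gripper_width'],s['tool_pos']);print(manip.job_done())"
```

```text
12.5 [-6.14385216 -2.28961856 16.83780645] 0.2688392539892238 [0.53080091 0.23011558 0.12302666]
the job is handed in; nothing more can be done
None
```

I slid the clamp jaw open, lifted the rotor out by its knob, turned it about 6.6° to match the splines, and pushed it home. I handed the job in at 12.5 s, still gripping and pressing. `job_done()` gives no verdict.

**What the last checks showed:**
- **Seated height:** a two-view measurement put the arm tops 93–95 mm above the table; fully home should be 94 mm. A further 1 mm of commanded push did not lower the tool, only raised the force.
- **Centring:** the rotor axis measured (0.534, 0.228), within about 1 mm of the spline centre I measured at the start.
- **Push and grip:** the upward force on the tool was about 17 N, above the collar's 9 N when fully down. The fingers were still closed on the knob at 0.27 opening.
- **Jaw:** its handle appears at pixel (302, 241), where it should be when about 44–45 mm open.

**What disagreed:**
- **Sideways force:** about 6–8 N towards -x remained at the end, and shifting the tool towards it by 0.8 mm barely changed it.
- **Position mismatch:** the cameras put the rotor axis about 2.5–3 mm in x from where the tool pose and grip suggest. I relied on the cameras for the centring figure.

I planned the path clear of the spray bottle, lid and tray, and no unexpected contact showed. I did not measure their positions again at the end.

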